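Flip the ratchet and clamp the junction box

ROBOT

A 7-joint arm with a two-finger parallel gripper is mounted at the origin on the work surface. World frame = base frame: x ahead of the robot, y to its left, z up, the work surface at z = 0. Lengths are in m, angles in rad, forces in N, time in s.
With the tool pointing down it reaches from about 0.4 to 0.85 m from the base axis. Payload 10.4 kg.
Tool frame: the origin (TCP) lies on the front face of the gripper's body, between the roots of the fingers; the fingertips stand 73 mm ahead of it and the grasp point (between the pads) lies 54 mm ahead of it; z points along the fingers, y is the line along which they close (so a half turn about z gives the same grasp; the last joint's range is limited). The gripper opens to 85 mm and grips with 20 to 120 N. Pads are 22 mm wide; open, the fingers measure 114 mm over their backs; the gripper's body (76 mm by 85 mm) begins 54 mm behind the grasp point. The pads swing forward as they close: fully open they stand 13 mm farther back than shut.
Start: joints at [-1.268, 0.332, -0.065, 1.46, 0.022, 1.35, -0.088], TCP at [0.2, 0.592, 0.304] pointing down, gripper open.
Joint ranges: [-2.6, 2.6], [-0.5, 2.12], [-1.47, 1.34], [0.16, 2.42], [-1.27, 4.41], [0.06, 2.06], [-2.6, 2.6]. Speed limits (rad/s): [2.22, 2.22, 2.79, 2.79, 3.14, 3.14, 3.14].

INTERFACE

Orientations are given as a unit quaternion [x, y, z, w].
In Python, from workcell import manip gives the robot as it stands.
- The arm moves only by the shell command python3 -m jog 'ROWS' [FORCE]. ROWS is JSON, a list of rows, each an object with "grip": the gripper command: -1 is fully open, 1 is shut, values between are in proportion; "slide": the shift along the tool's x, y, z in cm, a list of three; "yaw": the turn about the tool's z in rad. A call has 1 to 8 rows; each row shifts and turns the commanded pose from where the row before left it, along the tool's axes as they then stand; what a row does not reach is not made up. A row lasts 1/10 s, in which the tool goes at most 50 mm and 8.59 degrees, less where a joint would pass 70% of its speed; a pose out of reach is approached as far as the arm can. A call with a gripper value outside its range is refused whole. The fingers move at their own pace and stop on an object; FORCE is the grip in N (left out, the last holds). Time passes only in rows, so rows that do not move let the fingers close. It gives the time, the measured TCP pose, the force, the opening and the grip force at its end, in the units of the state.
- manip.get_obs(): the state, without advancing time (a new reading comes with each control period).
- manip.camera(name): name is "side" or "top" or "wrist"; returns the picture (480x640x3 uint8, blue, green, red); there is no depth.
- manip.calibration(name): a dict with "vfov" (degrees; the focal length in pixels is half the picture's height over the tangent of half this angle, whatever the lens; pixels are square), "cx", "cy" (the principal point, pixels), "camera_from_world" (4x4, takes a point from world to camera coordinates). Camera axes: x right, y down, z forward; pixel columns grow to the right and rows downward; lengths in m; the calibration is good to about 2 mm. A picture is of the moment at which its call begins: read the wrist's pose just before it. calibration takes no time and is no camera call; for the wrist camera it gives the pose at the moment of the call.
- manip.hand_in(): hands the job in; it is judged then, once.
Trained networks look in the newest picture that a camera, given by its name, has taken for a name from the list of things; names that differ only in an ending like _2 or _b are one class to them, and where a whole thing is asked for, a point or a joint stands for the part that bears it (a point fixed in the world has none). Each returns a list of dicts, best first, with "conf" (0 to 1); they miss things now and then, are a little off and sometimes report something else, mostly with a low value. They report only what shows in the picture. A call takes as long as a camera call.
- manip.masks_of(thing, camera): "region" (480x640 bool, what is visible of it) and "centre" ([column, row] in pixels, amid what is visible of it).
The state is a dict: "clock": time; "joint_pos": joint angles; "joint_velocities": joint speeds; "tau": joint torques, N m; "position": TCP position; "ee_rot": TCP orientation; "ft_force": force on the tool from outside, world axes, zero at the start; "torque": the same for the moment, N m; "grip_width": opening from 0.0 (shut) to 1.0 (fully open); "grasp_force": force on a finger pad.
Only numpy, scipy, OpenCV 4.12 (cv2) and the standard library are available. Lean on these libraries where they do the work, as an engineer would, in place of code of your own. Each camera call takes 0.05 s, during which the arm holds its last target. There are 200 camera calls.

TASK

Clamp the grey junction box in the bench clamp, using its ratchet handle. First push the small pawl lever on the ratchet head gently over from the loosening to the tightening side, then work the handle to and fro until the jaws grip the box firmly, at about 50 newtons, and let go: too loose and it slips, much tighter and its plastic cracks. Do not push the jaw itself, and leave the things lying around alone.

Things in the scene. Friction and masses are not known exactly. Their poses are not given: they have to be found in the camera images.
- clamp: the bench clamp, bolted down: green base plate 96 (x) x 215 (y) x 12 mm with a gear housing (top 54 mm high) and a dark steel fixed jaw at its +y end. Origin on the table under the vertical ratchet axis, z up. The jaws close along y: the movable jaw comes from the origin's side towards the fixed jaw. A ratchet handle swings above the housing.
- fixed_jaw (a point): middle of the fixed jaw's face, which looks to the clamp's -y, 120 mm from the ratchet axis; the face is 64 mm wide, its top 60 mm high. Axes as the clamp's.
- wheel (a point): top centre, 84 mm high, of the toothed ratchet wheel (77 mm across, 20 teeth, 64 to 74 mm high) on the ratchet axis. Clockwise from above it closes the jaws, 12 mm a radian; counter-clockwise it opens them. It turns stiffly (1.0 N m) and stays where it is left, so the clamping force is kept when the handle is let go.
- jaw: the movable steel jaw, 64 mm wide (x), faced with a black rubber pad (top 52 mm high), springy at about 25 N/mm. Axes as the clamp's. Its origin is the clamp's origin when fully open and moves along the clamp's +y as the jaw closes; the pad's face is 45 mm to +y of it. Driven by the toothed wheel.
- box: the junction box to be clamped: closed grey plastic box 60 (x) x 50 (y) x 40 (z) mm, about 0.25 kg, lying loose on the clamp's base plate (12 mm high) between the jaws with play on both sides; origin under its centre, y along the clamp's y. The jaw slides it against the fixed jaw. It slips below 25 N of jaw force and cracks above 80 N.
- handle (a joint): angle of the ratchet handle about the ratchet axis (rad), positive counter-clockwise from above, end stops at -0.9 and +0.9; at 0 it points along the clamp's -x. A flat steel bar 24 mm wide, 56 to 63 mm high. It stays where it is left (friction 0.3 N m: about 2 N at the grip when swinging or ratcheting back freely).
- grip (a point): centre of the handle's upright black grip: a round peg, 22 mm in diameter, 63 to 111 mm high, 140 mm from the ratchet axis; this point is 90 mm high; x outward along the handle, z up. Driving the wheel takes about 10 N here while the jaw runs free and about 14 N at 50 N of jaw force; held still after a slow step, some 7 N and 10.5 N of that remain. Idle it takes 2 N.
- pawl (a joint): angle of the pawl lever to the handle (rad), positive counter-clockwise from above, stops at +-0.38. Leaning counter-clockwise (+) the handle drives the wheel counter-clockwise (loosens) and slips back; leaning clockwise (-) it drives clockwise (tightens) and slips back counter-clockwise. Up to 0.6 rad of idle swing before a tooth bites. Stays where left.
- pawl_tab (a point): point in the tab at the pawl lever's outer end: an upright dark steel paddle 14 mm (along the lever) x 6 mm thick, top 98 mm high; this point is 90 mm high, 28 mm outward of the lever's pivot, which is on the handle 55 mm from the ratchet axis. x points outward along the lever, z up. Pushing it sideways takes 3 to 6 N; more than 30 N bends it.
- gland_nut: a grey plastic ring nut, 28 mm across, 10 mm high, lying by the clamp (leave alone)
- jar: a pale jar with a white lid, 56 mm across, 75 mm high, standing behind the clamp (leave alone)
- driver: a screwdriver with a black handle, 200 mm long, lying behind the clamp (leave alone)
- wrench: a steel wrench, 180 mm long, lying at the side of the clamp nearer the robot (leave alone)
- mug: a white mug, 76 mm across, 90 mm high (leave alone)
- spare_lid: a grey plastic lid 80 x 110 x 12 mm lying on the bench (leave alone)
- tape_roll: a roll of paper tape, 90 mm across, 48 mm high (leave alone)

How it is judged:
By the outcome, as a careful person would: the job done as asked, in the order asked, and still so for the second after the job is handed in, with the robot touching nothing.
It also fails if it takes over 72 s, if anything falls off the work surface, if the arm or the gripper's body presses on something with over 40 N, if the wrist force passes 120 N, or if a joint passes its speed limit or range.

## Working session

There is one attempt and no reset: what is moved stays moved. The work goes in short steps, Python scripts to look and compute and a shell command to move; the robot and the scene stay as the last step left them, time stands still between calls to the robot, and variables do not carry over. Pictures are saved under pics/ and viewed, at most 10 in all, crops included, and the job is handed in when it is done.

```bash
mkdir -p pics; ls; cat > h.py <<'E'
import numpy as np, cv2
from workcell import manip
def ray(cal,px):
    f=240/np.tan(np.radians(cal["vfov"])/2)
    T=np.array(cal["camera_from_world"]);R=T[:3,:3];o=-R.T@T[:3,3]
    d=R.T@np.array([(px[0]-cal["cx"])/f,(px[1]-cal["cy"])/f,1]);return o,d
def atz(cal,px,z):
    o,d=ray(cal,px);return o+d*(z-o[2])/d[2]
def proj(cal,p):
    f=240/np.tan(np.radians(cal["vfov"])/2)
    T=np.array(cal["camera_from_world"]);c=T[:3,:3]@np.array(p)+T[:3,3]
    return np.array([cal["cx"]+f*c[0]/c[2],cal["cy"]+f*c[1]/c[2]])
E
python3 - <<'E'
from h import *
o=manip.get_obs();print({k:np.round(v,3).tolist() for k,v in o.items()})
for n in("top","side"):
    im=manip.camera(n);cv2.imwrite(f"pics/{n}0.png",im);c=manip.calibration(n)
    print(n,c["vfov"],c["cx"],c["cy"],np.round(ray(c,(320,240))[0],3),np.round(ray(c,(320,240))[1],3))
    for t in("clamp","wheel","jaw","box","handle","grip","pawl","pawl_tab"):
        r=manip.masks_of(t,n)
        print(t,[(round(x["conf"],2),np.round(x["centre"]).tolist(),int(x["region"].sum())) for x in r[:2]])
E
```

```text
pics
{'clock': 0.0, 'joint_pos': [-1.268, 0.333, -0.065, 1.461, 0.022, 1.35, -0.088], 'joint_velocities': [0.001, -0.0, 0.001, -0.001, -0.001, -0.001, -0.001], 'tau': [-0.0, -62.543, 0.049, -39.161, 0.016, 0.01, -0.0], 'position': [0.2, 0.592, 0.303], 'ee_rot': [0.162, 0.987, -0.001, -0.0], 'ft_force': [0.143, 0.276, 0.517], 'torque': [-0.0, 0.01, 0.036], 'grasp_force': 0.0, 'grip_width': 0.999}
top 54.54144311109668 320.6164674481728 234.24892926587106 [ 0.439 -0.012  1.236] [ 0.124 -0.017 -0.992]
clamp [(0.64, [358.0, 234.0], 2628)]
wheel [(0.71, [355.0, 237.0], 2709), (0.67, [328.0, 224.0], 483)]
jaw [(0.6, [344.0, 233.0], 153)]
box [(0.69, [328.0, 225.0], 467), (0.35, [288.0, 266.0], 471)]
handle [(0.83, [358.0, 258.0], 574)]
grip [(0.93, [358.0, 260.0], 485)]
pawl []
pawl_tab [(0.63, [161.0, 193.0], 1105), (0.43, [363.0, 252.0], 64)]
side 56.99841914667719 316.66406459810145 236.9629344063768 [ 0.468 -1.068  0.677] [ 0.099  0.866 -0.49 ]
clamp [(0.6, [334.0, 274.0], 2395)]
wheel [(0.55, [333.0, 273.0], 2441)]
jaw [(0.63, [332.0, 288.0], 44)]
box [(0.64, [340.0, 256.0], 223), (0.27, [360.0, 359.0], 1680)]
handle [(0.72, [303.0, 273.0], 614), (0.6, [377.0, 266.0], 605)]
grip [(0.94, [304.0, 271.0], 663)]
pawl [(0.68, [302.0, 273.0], 570), (0.63, [311.0, 268.0], 137)]
pawl_tab [(0.67, [311.0, 265.0], 164), (0.2, [340.0, 194.0], 636)]
```

```bash
python3 - <<'E'
import cv2
a=cv2.imread("pics/top0.png");cv2.imwrite("pics/topc.png",cv2.resize(a[165:315,260:460],None,fx=4,fy=4,interpolation=cv2.INTER_CUBIC))
a=cv2.imread("pics/side0.png");cv2.imwrite("pics/sidec.png",cv2.resize(a[195:345,230:430],None,fx=4,fy=4,interpolation=cv2.INTER_CUBIC))
E
```

```text
(no output)
```

View pics/topc.png

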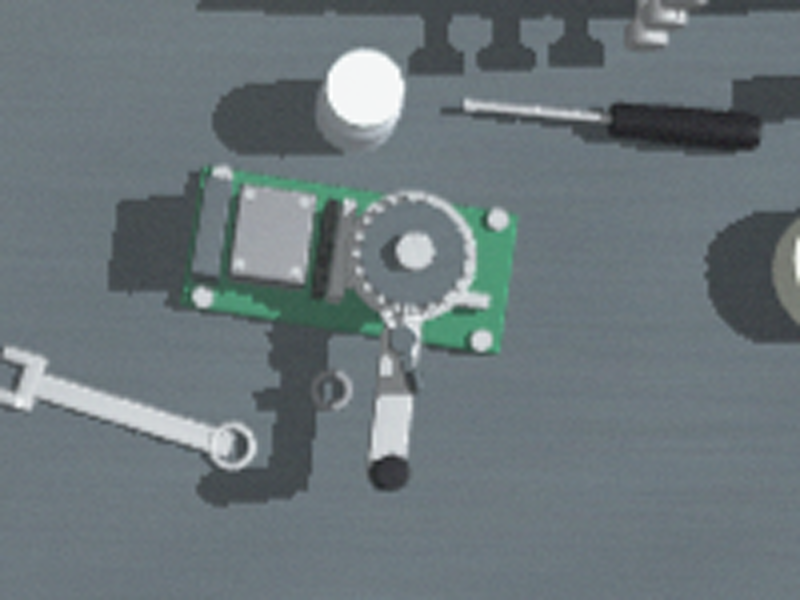

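View pics/sidec.png

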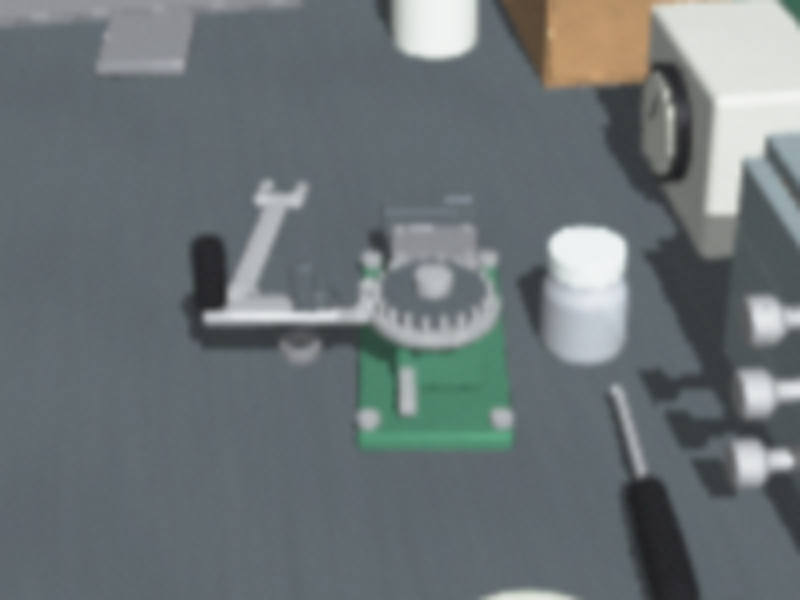

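View pics/top0.png

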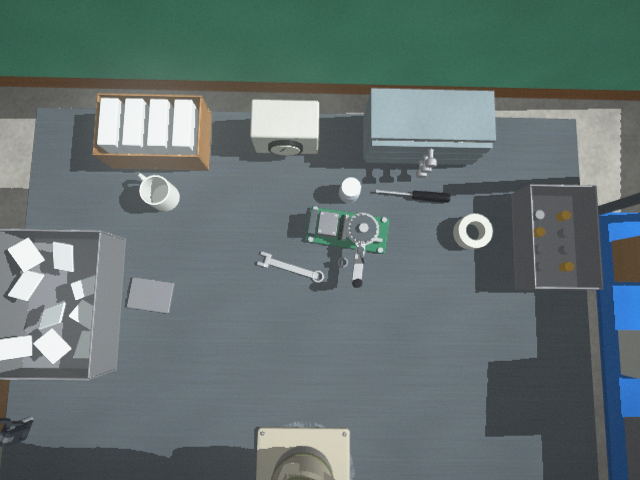

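```bash
python3 - <<'E'
from h import *
c=manip.calibration("top")
P=lambda x,y,z:atz(c,(260+x/4-.4,165+y/4-.4),z)
for n,p in dict(wheel=(415,250,.084),grip=(389,472,.111),tab=(412,376,.098),tabbot=(398,385,.063),pivot=(403,340,.08),c1=(206,165,.012),c2=(518,213,.012),c3=(498,353,.012),c4=(182,305,.012),nut=(332,390,.01),box=(272,235,.052),fixedtop=(210,228,.06),padtop=(328,250,.052)).items(): print(n,np.round(P(*p),4))
a=P(206,165,.012)-P(518,213,.012);b=P(182,305,.012)-P(498,353,.012)
print(np.degrees(np.arctan2(-a[0],a[1])),np.degrees(np.arctan2(-b[0],b[1])),np.linalg.norm(a))
g=P(389,472,.111)-P(415,250,.084);print(np.linalg.norm(g[:2]),np.degrees(np.arctan2(-g[1],-g[0])))
s=manip.calibration("side")
print([np.round(proj(s,P(389,472,.111)),1), np.round(proj(s,P(415,250,.084)),1),np.round(proj(s,P(412,376,.098)),1)])
E
```

```text
wheel [ 0.6174 -0.1408  0.084 ]
grip [ 0.4778 -0.1224  0.111 ]
tab [ 0.537  -0.1375  0.098 ]
tabbot [ 0.5342 -0.1325  0.063 ]
pivot [ 0.561  -0.1338  0.08  ]
c1 [ 0.6835 -0.0086  0.012 ]
c2 [ 0.6548 -0.2177  0.012 ]
c3 [ 0.5606 -0.204   0.012 ]
c4 [0.589  0.0056 0.012 ]
nut [ 0.5344 -0.0944  0.01  ]
box [ 0.6305 -0.052   0.052 ]
fixedtop [ 0.633  -0.0121  0.06  ]
padtop [ 0.6214 -0.0882  0.052 ]
-7.817716175174059 -7.707199958030332 0.21106349510535746
0.14086863736931995 -7.4964424646413255
[array([281. , 253.8]), array([337.7, 262.3]), array([305.5, 259.5])]
```

```bash
python3 -m jog '[{"grip":1,"slide":[0,0,0],"yaw":-0.096},{"grip":1,"slide":[0,0,0],"yaw":-0.096},{"grip":1,"slide":[-2.35,-4,0],"yaw":0},{"grip":1,"slide":[-2.35,-4,0],"yaw":0},{"grip":1,"slide":[-2.35,-4,0],"yaw":0},{"grip":1,"slide":[-2.35,-4,0],"yaw":0},{"grip":1,"slide":[-2.35,-4,0],"yaw":0},{"grip":1,"slide":[-2.35,-4,0],"yaw":0}]' 20
python3 -m jog '[{"grip":1,"slide":[-2.35,-4,0],"yaw":0},{"grip":1,"slide":[-2.35,-4,0],"yaw":0},{"grip":1,"slide":[-2.35,-4,0],"yaw":0},{"grip":1,"slide":[-2.35,-4,0],"yaw":0},{"grip":1,"slide":[-2.35,-4,0],"yaw":0},{"grip":1,"slide":[-2.35,-4,0],"yaw":0},{"grip":1,"slide":[-2.35,-4,0],"yaw":0},{"grip":1,"slide":[-2.35,-4,0],"yaw":0}]'
```

```text
clock: 1.7
position: [0.3082, 0.3336, 0.3041]
ee_rot: [0.067, 0.998, 0.0, 0.0]
ft_force: [1.2, -0.3, 0.6]
grip_width: 0.003
grasp_force: 0.0
clock: 2.5
position: [0.4518, -0.0087, 0.3043]
ee_rot: [0.067, 0.998, 0.0, 0.001]
ft_force: [1.8, 1.0, 0.3]
grip_width: 0.001
grasp_force: 0.0
```

```bash
python3 -m jog '[{"grip":1,"slide":[-2.2,-3.6,1.2],"yaw":0},{"grip":1,"slide":[-2.2,-3.6,1.2],"yaw":0},{"grip":1,"slide":[-2.2,-3.6,1.2],"yaw":0},{"grip":1,"slide":[-2.2,-3.6,1.2],"yaw":0},{"grip":1,"slide":[0,0,0],"yaw":0},{"grip":1,"slide":[0,0,0],"yaw":0}]'
python3 - <<'E'
from h import *
o=manip.get_obs();print(np.round(o["position"],4),np.round(o["ft_force"],2))
c=manip.calibration("wrist");im=manip.camera("wrist");cv2.imwrite("pics/w1.png",im);import json
json.dump({k:np.array(v).tolist() for k,v in c.items()},open("w1.json","w"))
for t in("wheel","grip","pawl_tab","pawl"):
    for x in manip.masks_of(t,"wrist")[:2]: print(t,round(x["conf"],2),np.round(x["centre"]),x["region"].sum())
print(proj(c,[.537,-.139,.098]),proj(c,[.4778,-.1224,.111]),proj(c,[.6174,-.1408,.084]))
E
```

```text
clock: 3.1
position: [0.5192, -0.162, 0.2553]
ee_rot: [0.068, 0.998, -0.0, -0.001]
ft_force: [-0.4, 0.7, -0.1]
grip_width: -0.001
grasp_force: 0.0
[ 0.5192 -0.162   0.2553] [-0.38  0.66 -0.1 ]
wheel 0.72 [387. 273.] 14483
grip 0.7 [366. 228.] 5152
pawl_tab 0.36 [414. 297.] 1112
pawl 0.68 [357. 278.] 1025
[358.9209177  258.50603302] [377.86698267 169.71406309] [366.00132216 349.62682676]
```

View pics/w1.png

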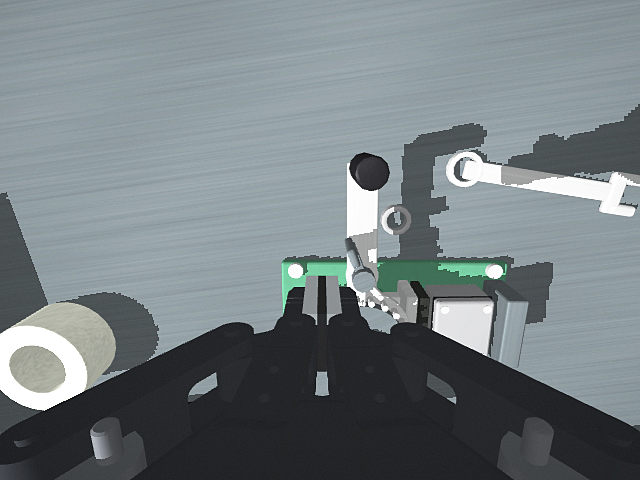

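```bash
python3 - <<'E'
from h import *
import json
c=json.load(open("w1.json"))
for n,p in dict(grip=(372,171,.111),tabtop1=(348,240,.098),tabtop2=(357,262,.098),pivot=(365,272,.09)).items(): print(n,np.round(atz(c,p[:2],p[2]),4))
a=cv2.imread("pics/w1.png");cv2.imwrite("pics/w1c.png",cv2.resize(a[140:320,270:510],None,fx=3.3,fy=3.3,interpolation=cv2.INTER_CUBIC))
E
```

```text
grip [ 0.4781 -0.126   0.111 ]
tabtop1 [ 0.5229 -0.1449  0.098 ]
tabtop2 [ 0.5393 -0.1406  0.098 ]
pivot [ 0.5506 -0.1353  0.09  ]
```

View pics/w1c.png

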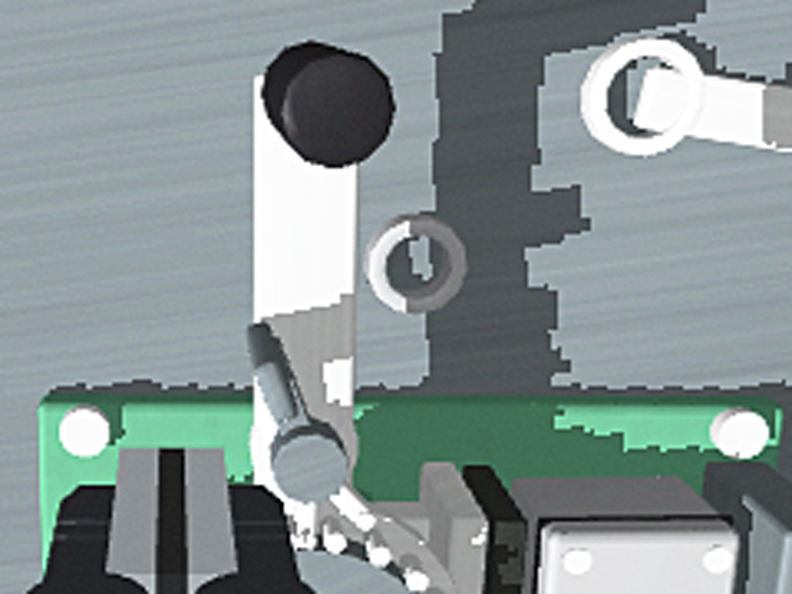

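```bash
python3 -m jog '[{"grip":1,"slide":[-0.8,-1.4,0],"yaw":0},{"grip":1,"slide":[0,0,2.5],"yaw":0},{"grip":1,"slide":[0,0,2.5],"yaw":0},{"grip":1,"slide":[0,0,2.5],"yaw":0},{"grip":1,"slide":[0,0,2.5],"yaw":0},{"grip":1,"slide":[0,0,0],"yaw":0},{"grip":1,"slide":[0,0,0],"yaw":0}]'
python3 -m jog '[{"grip":1,"slide":[0,0.3,0],"yaw":0},{"grip":1,"slide":[0,0.3,0],"yaw":0},{"grip":1,"slide":[0,0.3,0],"yaw":0},{"grip":1,"slide":[0,0,0],"yaw":0}]'
```

```text
clock: 4.05
position: [0.5256, -0.1758, 0.1567]
ee_rot: [0.067, 0.998, 0.0, 0.0]
ft_force: [-0.0, 0.3, 0.0]
grip_width: -0.001
grasp_force: 0.0
clock: 4.45
position: [0.527, -0.1665, 0.1563]
ee_rot: [0.066, 0.998, 0.0, 0.0]
ft_force: [-0.1, 0.1, 0.8]
grip_width: -0.003
grasp_force: 0.0
```

```bash
python3 -m jog '[{"grip":1,"slide":[0,0.2,0.2],"yaw":0},{"grip":1,"slide":[0,0.2,0.1],"yaw":0},{"grip":1,"slide":[0,0.2,0],"yaw":0},{"grip":1,"slide":[0,0,0],"yaw":0}]'
python3 -m jog '[{"grip":1,"slide":[0,0.2,0],"yaw":0},{"grip":1,"slide":[0,0.2,0],"yaw":0}]'
python3 -m jog '[{"grip":1,"slide":[0,0.2,0],"yaw":0},{"grip":1,"slide":[0,0.2,0],"yaw":0}]'
```

```text
clock: 4.85
position: [0.5275, -0.1609, 0.1528]
ee_rot: [0.067, 0.998, 0.0, -0.0]
ft_force: [0.2, -0.1, -0.3]
grip_width: -0.0
grasp_force: 0.0
clock: 5.05
position: [0.5275, -0.158, 0.1528]
ee_rot: [0.067, 0.998, -0.0, -0.0]
ft_force: [-2.3, -3.5, 0.5]
grip_width: -0.004
grasp_force: 1.9
clock: 5.25
position: [0.5281, -0.1536, 0.1527]
ee_rot: [0.067, 0.998, -0.0, -0.0]
ft_force: [-3.9, -3.6, -0.5]
grip_width: -0.004
grasp_force: 1.8
```

```bash
python3 -m jog '[{"grip":1,"slide":[0,0.25,0],"yaw":0},{"grip":1,"slide":[0,0.25,0],"yaw":0}]'
python3 -m jog '[{"grip":1,"slide":[0,0.25,0],"yaw":0},{"grip":1,"slide":[0,0.25,0],"yaw":0}]'
python3 - <<'E'
from h import *
cv2.imwrite("pics/w2.png",manip.camera("wrist")[120:360,200:520]);manip.camera("wrist")
for t in("grip","pawl_tab","pawl"):
    for x in manip.masks_of(t,"wrist")[:2]: print(t,round(x["conf"],2),np.round(x["centre"]),x["region"].sum())
c=manip.calibration("wrist");print(proj(c,[.4778,-.125,.111]))
E
```

```text
clock: 5.45
position: [0.5291, -0.1482, 0.1528]
ee_rot: [0.067, 0.998, 0.0, -0.0]
ft_force: [-3.6, -3.3, 0.1]
grip_width: -0.003
grasp_force: 1.6
clock: 5.65
position: [0.5299, -0.1431, 0.1528]
ee_rot: [0.067, 0.998, 0.0, -0.0]
ft_force: [-1.7, -3.6, -0.5]
grip_width: -0.0
grasp_force: 1.6
pawl_tab 0.68 [364. 298.] 490
pawl_tab 0.41 [374. 211.] 9796
pawl 0.98 [360. 298.] 555
[355.82362116 171.089421  ]
```

View pics/w2.png

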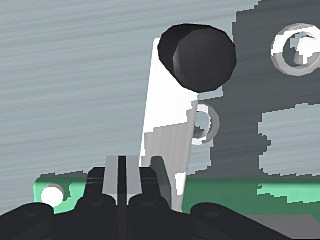

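```bash
python3 -m jog '[{"grip":1,"slide":[0,0,0],"yaw":0.1},{"grip":1,"slide":[0,0,0],"yaw":0.1},{"grip":1,"slide":[0.17,0.41,0],"yaw":0.05},{"grip":1,"slide":[0.17,0.41,0],"yaw":0.05},{"grip":1,"slide":[0.17,0.41,0],"yaw":0.05},{"grip":1,"slide":[0.17,0.41,0],"yaw":0.05},{"grip":1,"slide":[0.17,0.41,0],"yaw":0.05},{"grip":1,"slide":[0.17,0.41,0],"yaw":0.05}]'
python3 -m jog '[{"grip":1,"slide":[0.17,0.41,0],"yaw":0.05},{"grip":1,"slide":[0.17,0.41,0],"yaw":0.05},{"grip":1,"slide":[0.17,0.41,0],"yaw":0.05},{"grip":1,"slide":[0.17,0.41,0],"yaw":0.05}]'
```

```text
clock: 6.7
position: [0.532, -0.1174, 0.1532]
ee_rot: [0.313, 0.95, -0.0, 0.001]
ft_force: [-0.3, -4.4, -0.6]
grip_width: -0.005
grasp_force: 1.5
clock: 7.1
position: [0.5372, -0.1012, 0.1531]
ee_rot: [0.406, 0.914, -0.001, 0.001]
ft_force: [-1.8, -8.7, -0.5]
grip_width: -0.001
grasp_force: 3.7
```

```bash
cat >> h.py <<'E'
A=np.array([.6174,-.1408])
def tool():
    o=manip.get_obs();q=o["ee_rot"];p=np.array(o["position"])
    a=np.arctan2(2*q[0]*q[1],2*q[0]**2-1);h=np.radians(172.3)
    d=p[:2]-A; x=np.array([np.cos(a),np.sin(a)]);y=np.array([x[1],-x[0]])
    f=np.array(o["ft_force"])
    print("t",round(o["clock"],2),"toolang",round(a-h,3),"rel mm",np.round([1e3*d@x,1e3*d@y],1),"polar",round(1e3*np.hypot(*d),1),round((np.arctan2(d[1],d[0])-h+np.pi)%(2*np.pi)-np.pi,3),"F",np.round([f[:2]@x,f[:2]@y,f[2]],1),"z",p[2].round(4),"w",round(o["grip_width"],3),round(o["grasp_force"],1))
def look(n="top",view=None,box=(165,315,260,460)):
    im=manip.camera(n);c=manip.calibration(n)
    if view: cv2.imwrite(view,cv2.resize(im[box[0]:box[1],box[2]:box[3]],None,fx=4,fy=4,interpolation=cv2.INTER_CUBIC))
    for t in("grip","pawl_tab"):
        for x in manip.masks_of(t,n)[:2]:
            print(n,t,round(x["conf"],2),np.round(x["centre"]),x["region"].sum(),np.round(atz(c,x["centre"],.09),4))
E
python3 - <<'E'
from h import *
tool();look("top","pics/t3.png")
E
```

```text
t 7.1 toolang -0.703 rel mm [ 83.1 -33.1] polar 89.5 -0.324 F [-5.3 -7.2 -0.5] z 0.1531 w -0.001 3.7
```

View pics/t3.png

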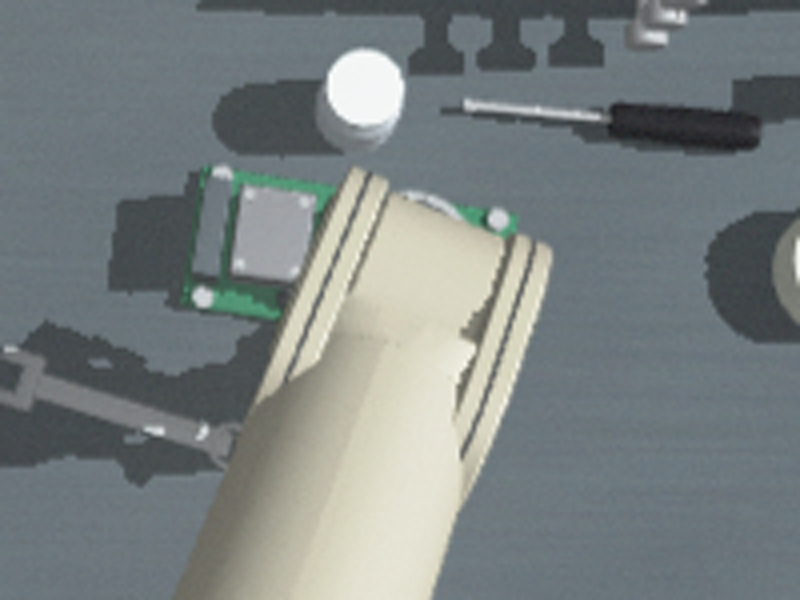

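```bash
python3 - <<'E'
from h import *
look("side");look("wrist","pics/w4.png",(120,300,240,440))
E
```

```text
side grip 0.73 [312. 265.] 602 [ 0.551  -0.1517  0.09  ]
side grip 0.56 [316. 261.] 112 [ 0.5636 -0.1368  0.09  ]
side pawl_tab 0.4 [316. 261.] 111 [ 0.563  -0.1363  0.09  ]
wrist grip 0.81 [311. 217.] 8539 [ 0.5111 -0.0764  0.09  ]
wrist pawl_tab 0.84 [362. 298.] 568 [ 0.5494 -0.0877  0.09  ]
wrist pawl_tab 0.67 [431.  63.] 8059 [ 0.5056 -0.0077  0.09  ]
```

View pics/w4.png

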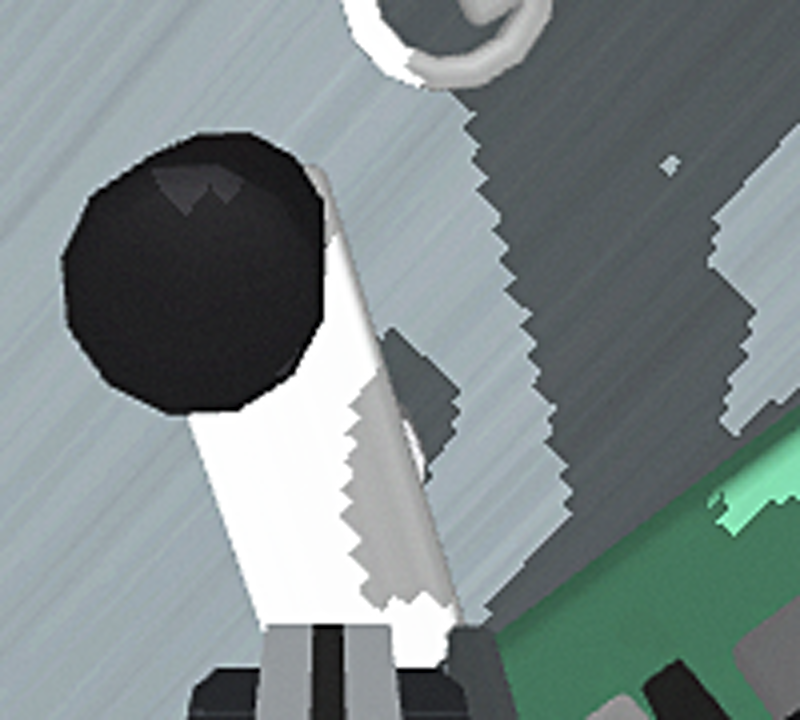

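```bash
python3 - <<'E'
from h import *
c=manip.calibration("wrist");h=np.radians(172.3)
for n,p in dict(grip=(288.5,188,.111),tab=(358.5,278,.098)).items():
    w=atz(c,p[:2],p[2])[:2]-A;print(n,np.round(w+A,4),np.hypot(*w),np.arctan2(w[1],w[0])-h)
E
```

```text
grip [ 0.4969 -0.0703] 0.13962240849923258 -0.3953054318950957
tab [ 0.5395 -0.0805] 0.09846671054008958 -0.5241824347357245
```

```bash
python3 -m jog '[{"grip":1,"slide":[0,-1,0],"yaw":0},{"grip":1,"slide":[0,-2,0],"yaw":0},{"grip":1,"slide":[0,0,-4],"yaw":0},{"grip":-0.1,"slide":[0,0,-4.5],"yaw":0},{"grip":-0.1,"slide":[2.5,1.05,0],"yaw":0},{"grip":-0.1,"slide":[2.5,1.05,0],"yaw":-0.103},{"grip":-0.1,"slide":[0,0,0],"yaw":-0.103},{"grip":-0.1,"slide":[0,0,0],"yaw":-0.103}]'
python3 -m jog '[{"grip":-0.1,"slide":[0,0,0],"yaw":0},{"grip":-0.1,"slide":[0,0,0],"yaw":0}]'
python3 - <<'E'
from h import *
tool();look("wrist","pics/w5.png",(90,240,240,440))
E
```

```text
clock: 8.35
position: [0.4958, -0.0689, 0.2378]
ee_rot: [0.257, 0.967, 0.001, -0.0]
ft_force: [0.2, -0.6, 0.5]
grip_width: 0.548
grasp_force: 0.0
clock: 8.55
position: [0.4962, -0.0698, 0.2378]
ee_rot: [0.261, 0.965, 0.0, -0.0]
ft_force: [0.4, -0.2, 1.1]
grip_width: 0.549
grasp_force: 0.0
t 8.55 toolang -0.394 rel mm [140.4   0.2] polar 140.4 -0.396 F [-0.4  0.1  1.1] z 0.2378 w 0.549 0.0
wrist grip 0.85 [318. 310.] 5747 [ 0.5378 -0.0955  0.09  ]
wrist pawl_tab 0.77 [325. 336.] 1164 [ 0.5572 -0.1015  0.09  ]
```

View pics/w5.png

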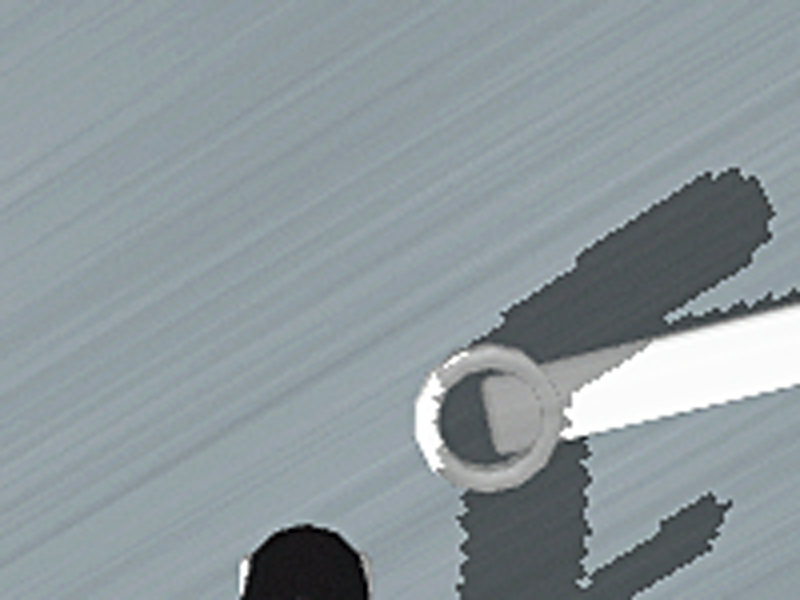

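```bash
python3 -m jog '[{"grip":-0.1,"slide":[0,0,3],"yaw":0},{"grip":-0.1,"slide":[0,0,3],"yaw":0},{"grip":-0.1,"slide":[0,0,3.1],"yaw":0},{"grip":0.4,"slide":[0,0,0],"yaw":0},{"grip":0.4,"slide":[0,0,0],"yaw":0},{"grip":0.4,"slide":[0,0,0],"yaw":0}]' 20
python3 - <<'E'
from h import *
tool()
E
```

```text
clock: 9.3
position: [0.4966, -0.07, 0.1478]
ee_rot: [0.26, 0.966, -0.0, -0.0]
ft_force: [-3.6, -3.6, -2.6]
grip_width: 0.299
grasp_force: 2.5
t 9.3 toolang -0.392 rel mm [140.    0.5] polar 140.0 -0.396 F [ 1.3 -4.9 -2.6] z 0.1478 w 0.299 2.5
```

```bash
python3 -m jog '[{"grip":0.4,"slide":[-0.07,-1.4,0],"yaw":-0.1},{"grip":0.4,"slide":[-0.07,-1.4,0],"yaw":-0.1},{"grip":0.4,"slide":[-0.07,-1.4,0],"yaw":-0.1},{"grip":0.4,"slide":[-0.07,-1.4,0],"yaw":-0.1}]'
python3 - <<'E'
from h import *
tool()
E
```

```text
clock: 9.7
position: [0.4798, -0.1216, 0.1486]
ee_rot: [0.06, 0.998, 0.001, 0.001]
ft_force: [0.4, 3.2, -0.4]
grip_width: 0.301
grasp_force: 1.4
t 9.7 toolang 0.014 rel mm [138.9   2.6] polar 138.9 -0.004 F [-0.   3.2 -0.4] z 0.1486 w 0.301 1.4
```

```bash
python3 -m jog '[{"grip":0.4,"slide":[-0.06,-1.4,0],"yaw":-0.1},{"grip":0.4,"slide":[-0.06,-1.4,0],"yaw":-0.1},{"grip":0.4,"slide":[-0.06,-1.4,0],"yaw":-0.1},{"grip":0.4,"slide":[-0.06,-1.4,0],"yaw":-0.1},{"grip":0.4,"slide":[-0.06,-1.4,0],"yaw":-0.1},{"grip":0.4,"slide":[-0.06,-1.4,0],"yaw":-0.1},{"grip":0.4,"slide":[-0.06,-1.4,0],"yaw":-0.1}]'
python3 - <<'E'
from h import *
tool()
E
python3 -m jog '[{"grip":0.4,"slide":[-0.04,-1.3,0],"yaw":-0.08},{"grip":0.4,"slide":[0,0,0],"yaw":0}]'
python3 - <<'E'
from h import *
tool()
E
```

```text
clock: 10.4
position: [0.4986, -0.2125, 0.1478]
ee_rot: [-0.271, 0.963, -0.0, -0.0]
ft_force: [-3.9, 0.7, -1.1]
grip_width: 0.298
grasp_force: 1.4
t 10.4 toolang -5.6 rel mm [138.8   0.8] polar 138.8 0.677 F [ 2.9  2.6 -1.1] z 0.1478 w 0.298 1.4
clock: 10.6
position: [0.5022, -0.2204, 0.1467]
ee_rot: [-0.292, 0.956, 0.001, -0.001]
ft_force: [0.2, -0.7, 1.1]
grip_width: 0.299
grasp_force: 0.0
t 10.6 toolang -5.556 rel mm [140.   -1.7] polar 140.0 0.739 F [ 0.2 -0.7  1.1] z 0.1467 w 0.299 0.0
```

```bash
T='from h import *;tool()'
python3 -m jog '[{"grip":0.4,"slide":[-0.05,1.12,0],"yaw":0.08},{"grip":0.4,"slide":[-0.05,1.12,0],"yaw":0.08},{"grip":0.4,"slide":[-0.05,1.12,0],"yaw":0.08},{"grip":0.4,"slide":[-0.05,1.12,0],"yaw":0.08}]' >/dev/null; python3 -c "$T"
python3 -m jog '[{"grip":0.4,"slide":[-0.05,1.12,0],"yaw":0.08},{"grip":0.4,"slide":[-0.05,1.12,0],"yaw":0.08},{"grip":0.4,"slide":[-0.05,1.12,0],"yaw":0.08}]' >/dev/null; python3 -c "$T"
python3 -m jog '[{"grip":0.4,"slide":[-0.05,0.84,0],"yaw":0.06},{"grip":0.4,"slide":[-0.05,0.84,0],"yaw":0.06}]' >/dev/null; python3 -c "$T"
python3 -m jog '[{"grip":0.4,"slide":[-0.05,0.84,0],"yaw":0.06},{"grip":0.4,"slide":[-0.05,0.84,0],"yaw":0.06}]' >/dev/null; python3 -c "$T"
```

```text
t 11.0 toolang -5.881 rel mm [139.5  -0.8] polar 139.5 0.408 F [ 0.8 -2.7  1.3] z 0.1464 w 0.3 1.1
t 11.3 toolang -6.121 rel mm [139.2  -1. ] polar 139.2 0.17 F [-2.1 -9.1 -3. ] z 0.1464 w 0.295 4.3
t 11.5 toolang 0.043 rel mm [138.9  -1.7] polar 138.9 0.055 F [ 0.5 -9.6 -0.8] z 0.1464 w 0.304 4.8
t 11.7 toolang -0.078 rel mm [138.7  -1.9] polar 138.7 -0.064 F [ 2.7 -9.7  3.9] z 0.1463 w 0.298 4.9
```

```bash
T='from h import *;tool()'
python3 -m jog '[{"grip":0.4,"slide":[-0.02,0.84,0],"yaw":0.06},{"grip":0.4,"slide":[-0.02,0.84,0],"yaw":0.06}]' >/dev/null; python3 -c "$T"
python3 -m jog '[{"grip":0.4,"slide":[-0.02,0.84,0],"yaw":0.06},{"grip":0.4,"slide":[-0.02,0.84,0],"yaw":0.06},{"grip":0.4,"slide":[0,0,0],"yaw":0},{"grip":0.4,"slide":[0,0,0],"yaw":0}]' >/dev/null; python3 -c "$T"
python3 - <<'E'
from h import *
for n in("top","side","wrist"):
    im=manip.camera(n);cv2.imwrite(f"pics/{n}6.png",im);c=manip.calibration(n)
    for t in("box","jaw"):
        for x in manip.masks_of(t,n)[:2]:
            w=atz(c,x["centre"],.052)[:2]-A;u=np.array([.136,.9907])
            print(n,t,round(x["conf"],2),np.round(x["centre"]),x["region"].sum(),"along y",round(1e3*w@u,1))
a=cv2.imread("pics/top6.png")[165:315,260:460];cv2.imwrite("pics/top6c.png",cv2.resize(a,None,fx=4,fy=4,interpolation=cv2.INTER_CUBIC))
E
```

```text
t 11.9 toolang -0.198 rel mm [138.6  -1.6] polar 138.6 -0.186 F [-0.2 -9.5  3.3] z 0.1463 w 0.299 4.8
t 12.3 toolang -0.314 rel mm [138.6   0.4] polar 138.6 -0.316 F [ 0.3 -5.6  3.5] z 0.1463 w 0.299 2.4
top box 0.57 [329. 226.] 481 along y 86.0
top box 0.33 [477. 227.] 927 along y -295.0
top jaw 0.48 [343. 232.] 212 along y 47.2
side box 0.59 [364. 363.] 1647 along y -312.5
side box 0.58 [339. 256.] 197 along y 81.6
side jaw 0.42 [332. 290.] 44 along y -71.6
wrist box 0.64 [478. 390.] 542 along y 103.9
```

View pics/top6c.png

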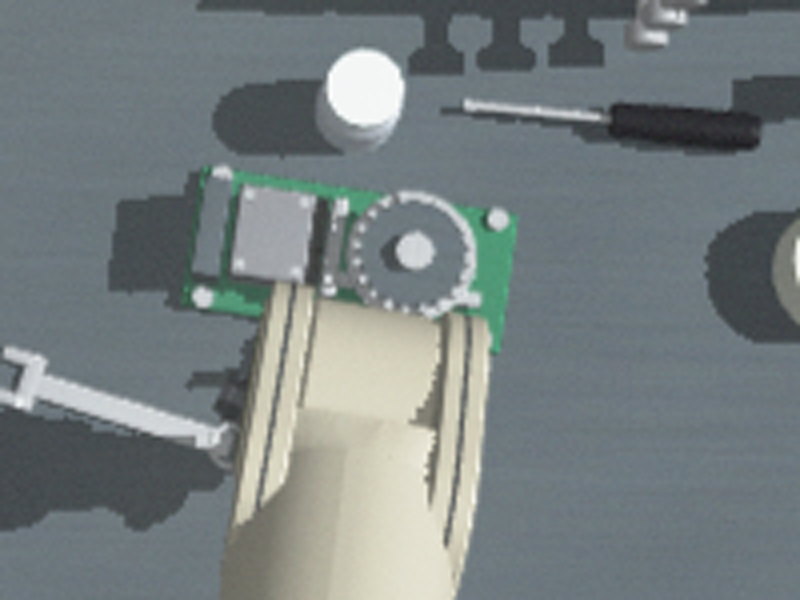

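```bash
T='from h import *;tool()'
python3 -m jog '[{"grip":0.4,"slide":[0,0.8,0],"yaw":0.06},{"grip":0.4,"slide":[-0.02,0.84,0],"yaw":0.06},{"grip":0.4,"slide":[0,0,0],"yaw":0},{"grip":0.4,"slide":[0,0,0],"yaw":0},{"grip":0.4,"slide":[0,0,0],"yaw":0}]' >/dev/null; python3 -c "$T"
python3 -m jog '[{"grip":0.4,"slide":[0,0.42,0],"yaw":0.03},{"grip":0.4,"slide":[0,0.42,0],"yaw":0.03},{"grip":0.4,"slide":[0,0,0],"yaw":0},{"grip":0.4,"slide":[0,0,0],"yaw":0},{"grip":0.4,"slide":[0,0,0],"yaw":0}]' >/dev/null; python3 -c "$T"
python3 -m jog '[{"grip":0.4,"slide":[0,0.42,0],"yaw":0.03},{"grip":0.4,"slide":[0,0.42,0],"yaw":0.03},{"grip":0.4,"slide":[0,0,0],"yaw":0},{"grip":0.4,"slide":[0,0,0],"yaw":0},{"grip":0.4,"slide":[0,0,0],"yaw":0}]' >/dev/null; python3 -c "$T"
```

```text
t 13.25 toolang -0.433 rel mm [139.    0.3] polar 139.0 -0.435 F [-2.1 -4.6  1.6] z 0.1456 w 0.299 2.2
t 13.75 toolang -0.493 rel mm [138.9  -0.2] polar 138.9 -0.492 F [-3.5 -6.3  1.8] z 0.1456 w 0.301 2.9
t 14.25 toolang -0.553 rel mm [139.3  -0.2] polar 139.3 -0.552 F [-3.8 -5.   1.2] z 0.1455 w 0.3 2.8
```

```bash
T='from h import *;tool()'
python3 -m jog '[{"grip":0.4,"slide":[0,0.42,0],"yaw":0.03},{"grip":0.4,"slide":[0,0.42,0],"yaw":0.03}]' >/dev/null; python3 -c "$T"
python3 -m jog '[{"grip":0.4,"slide":[0,0,0],"yaw":0},{"grip":0.4,"slide":[0,0,0],"yaw":0},{"grip":0.4,"slide":[0,0,0],"yaw":0}]' >/dev/null; python3 -c "$T"
python3 -m jog '[{"grip":0.4,"slide":[-0.02,0.42,0],"yaw":0.03},{"grip":0.4,"slide":[-0.02,0.42,0],"yaw":0.03}]' >/dev/null; python3 -c "$T"
python3 -m jog '[{"grip":0.4,"slide":[0,0,0],"yaw":0},{"grip":0.4,"slide":[0,0,0],"yaw":0},{"grip":0.4,"slide":[0,0,0],"yaw":0}]' >/dev/null; python3 -c "$T"
```

```text
t 14.45 toolang -0.615 rel mm [139.1  -1.2] polar 139.1 -0.606 F [-5.1 -9.4  3.6] z 0.1454 w 0.302 4.6
t 14.75 toolang -0.613 rel mm [139.5  -0.2] polar 139.5 -0.611 F [-3.8 -5.   1.9] z 0.1454 w 0.299 2.8
t 14.95 toolang -0.675 rel mm [139.3  -1.2] polar 139.3 -0.666 F [-2.1 -8.8  4.6] z 0.1453 w 0.299 4.7
t 15.25 toolang -0.673 rel mm [139.4  -0.2] polar 139.4 -0.671 F [-2.9 -6.4  3. ] z 0.1453 w 0.304 2.9
```

```bash
T='from h import *;tool()'
python3 -m jog '[{"grip":0.4,"slide":[0,0.42,0],"yaw":0.03},{"grip":0.4,"slide":[0,0.42,0],"yaw":0.03}]' >/dev/null; python3 -c "$T"
python3 -m jog '[{"grip":0.4,"slide":[0,0,0],"yaw":0},{"grip":0.4,"slide":[0,0,0],"yaw":0},{"grip":0.4,"slide":[0,0,0],"yaw":0}]' >/dev/null; python3 -c "$T"
python3 -m jog '[{"grip":0.4,"slide":[-0.02,0.42,0],"yaw":0.03},{"grip":0.4,"slide":[-0.02,0.42,0],"yaw":0.03}]' >/dev/null; python3 -c "$T"
python3 -m jog '[{"grip":0.4,"slide":[0,0,0],"yaw":0},{"grip":0.4,"slide":[0,0,0],"yaw":0},{"grip":0.4,"slide":[0,0,0],"yaw":0}]' >/dev/null; python3 -c "$T"
python3 - <<'E'
from h import *
im=manip.camera("top");cv2.imwrite("pics/top7.png",cv2.resize(im[195:255,295:375],None,fx=8,fy=8,interpolation=cv2.INTER_CUBIC))
E
```

```text
t 15.45 toolang -0.735 rel mm [139.2  -1.2] polar 139.3 -0.726 F [ -2.7 -10.4   3.9] z 0.1453 w 0.301 4.6
t 15.75 toolang -0.733 rel mm [139.4  -0.2] polar 139.4 -0.731 F [-3.9 -5.   2.3] z 0.1453 w 0.302 2.8
t 15.95 toolang -0.795 rel mm [139.2  -1.1] polar 139.2 -0.787 F [-2.6 -9.8  5.1] z 0.1452 w 0.302 4.7
t 16.25 toolang -0.793 rel mm [139.4  -0.2] polar 139.4 -0.792 F [-2.2 -6.   2. ] z 0.1452 w 0.303 2.9
```

View pics/top7.png

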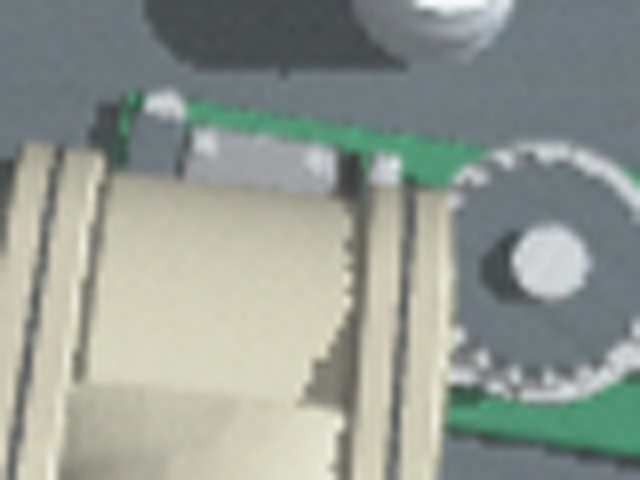

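```bash
T='from h import *;tool()'
python3 -m jog '[{"grip":0.4,"slide":[-0.03,-1.4,0],"yaw":-0.1},{"grip":0.4,"slide":[-0.06,-1.4,0],"yaw":-0.1},{"grip":0.4,"slide":[-0.06,-1.4,0],"yaw":-0.1},{"grip":0.4,"slide":[-0.06,-1.4,0],"yaw":-0.1},{"grip":0.4,"slide":[-0.06,-1.4,0],"yaw":-0.1},{"grip":0.4,"slide":[-0.06,-1.4,0],"yaw":-0.1}]' >/dev/null; python3 -c "$T"
python3 -m jog '[{"grip":0.4,"slide":[-0.06,-1.4,0],"yaw":-0.1},{"grip":0.4,"slide":[-0.06,-1.4,0],"yaw":-0.1},{"grip":0.4,"slide":[-0.06,-1.4,0],"yaw":-0.1},{"grip":0.4,"slide":[-0.06,-1.4,0],"yaw":-0.1},{"grip":0.4,"slide":[-0.06,-1.4,0],"yaw":-0.1},{"grip":0.4,"slide":[0,0,0],"yaw":0}]' >/dev/null; python3 -c "$T"
```

```text
t 16.9 toolang -0.187 rel mm [140.8   2.5] polar 140.8 -0.204 F [ 0.2  2.6 -0.4] z 0.1453 w 0.299 1.3
t 17.5 toolang -5.975 rel mm [ 1.404e+02 -1.000e-01] polar 140.4 0.309 F [-0.7 -0.7  0.5] z 0.1453 w 0.302 0.0
```

Now drive slowly again, watching the force.

```bash
T='from h import *;tool()'
for i in 1; do python3 -m jog '[{"grip":0.4,"slide":[-0.03,0.84,0],"yaw":0.06},{"grip":0.4,"slide":[-0.03,0.84,0],"yaw":0.06}]' >/dev/null; python3 -c "$T"; done
python3 -m jog '[{"grip":0.4,"slide":[-0.03,0.84,0],"yaw":0.06}]' >/dev/null; python3 -c "$T"
python3 -m jog '[{"grip":0.4,"slide":[-0.02,0.56,0],"yaw":0.04}]' >/dev/null; python3 -c "$T"
python3 -m jog '[{"grip":0.4,"slide":[-0.02,0.56,0],"yaw":0.04}]' >/dev/null; python3 -c "$T"
python3 -m jog '[{"grip":0.4,"slide":[-0.02,0.56,0],"yaw":0.04}]' >/dev/null; python3 -c "$T"
```

```text
t 17.7 toolang -6.101 rel mm [140.2   0.3] polar 140.2 0.18 F [ 0.5 -2.   0.7] z 0.1453 w 0.301 1.0
t 17.8 toolang 0.122 rel mm [140.2   0.7] polar 140.2 0.117 F [-0.5 -2.7 -0.7] z 0.1453 w 0.3 1.0
t 17.9 toolang 0.083 rel mm [140.2   1.3] polar 140.2 0.074 F [-0.  -1.8  1. ] z 0.1453 w 0.296 1.0
t 18.0 toolang 0.044 rel mm [140.2   1.1] polar 140.2 0.036 F [-1.4 -2.   0.3] z 0.1453 w 0.295 1.0
t 18.1 toolang 0.004 rel mm [140.1   1. ] polar 140.1 -0.004 F [-1.  -2.4 -0.5] z 0.1453 w 0.295 1.1
```

```bash
T='from h import *;tool()'
python3 -m jog '[{"grip":0.4,"slide":[-0.02,0.56,0],"yaw":0.04}]' >/dev/null; python3 -c "$T"
python3 -m jog '[{"grip":0.4,"slide":[-0.02,0.56,0],"yaw":0.04}]' >/dev/null; python3 -c "$T"
python3 -m jog '[{"grip":0.4,"slide":[-0.02,0.56,0],"yaw":0.04}]' >/dev/null; python3 -c "$T"
python3 -m jog '[{"grip":0.4,"slide":[-0.02,0.42,0],"yaw":0.03}]' >/dev/null; python3 -c "$T"
```

```text
t 18.2 toolang -0.036 rel mm [140.   1.] polar 140.0 -0.043 F [-0.8 -2.7 -1.3] z 0.1453 w 0.297 1.4
t 18.3 toolang -0.077 rel mm [139.9   0.7] polar 139.9 -0.081 F [-1.6 -4.8 -1. ] z 0.1453 w 0.296 2.4
t 18.4 toolang -0.117 rel mm [1.399e+02 1.000e-01] polar 139.9 -0.118 F [-2.4 -6.1 -1.4] z 0.1453 w 0.298 3.5
t 18.5 toolang -0.147 rel mm [139.8  -0.3] polar 139.8 -0.145 F [-2.2 -7.5 -0.5] z 0.1453 w 0.301 4.3
```

```bash
T='from h import *;tool()'
python3 -m jog '[{"grip":0.4,"slide":[-0.02,0.42,0],"yaw":0.03},{"grip":0.4,"slide":[0,0,0],"yaw":0},{"grip":0.4,"slide":[0,0,0],"yaw":0}]' >/dev/null; python3 -c "$T"
```

```text
t 18.8 toolang -0.176 rel mm [139.8  -0. ] polar 139.8 -0.176 F [-1.2 -4.8 -0.6] z 0.1453 w 0.299 2.8
```

```bash
T='from h import *;tool()'
python3 -m jog '[{"grip":0.4,"slide":[0,0.28,0],"yaw":0.02},{"grip":0.4,"slide":[-0.02,0.28,0],"yaw":0.02}]' >/dev/null; python3 -c "$T"
python3 -m jog '[{"grip":0.4,"slide":[0,0,0],"yaw":0},{"grip":0.4,"slide":[0,0,0],"yaw":0},{"grip":0.4,"slide":[0,0,0],"yaw":0}]' >/dev/null; python3 -c "$T"
python3 -m jog '[{"grip":0.4,"slide":[0,0.28,0],"yaw":0.02},{"grip":0.4,"slide":[-0.02,0.28,0],"yaw":0.02}]' >/dev/null; python3 -c "$T"
python3 -m jog '[{"grip":0.4,"slide":[0,0,0],"yaw":0},{"grip":0.4,"slide":[0,0,0],"yaw":0},{"grip":0.4,"slide":[0,0,0],"yaw":0}]' >/dev/null; python3 -c "$T"
python3 -m jog '[{"grip":0.4,"slide":[0,0.28,0],"yaw":0.02},{"grip":0.4,"slide":[-0.02,0.28,0],"yaw":0.02}]' >/dev/null; python3 -c "$T"
python3 -m jog '[{"grip":0.4,"slide":[0,0,0],"yaw":0},{"grip":0.4,"slide":[0,0,0],"yaw":0},{"grip":0.4,"slide":[0,0,0],"yaw":0}]' >/dev/null; python3 -c "$T"
```

```text
t 19.0 toolang -0.217 rel mm [139.6  -1.2] polar 139.6 -0.209 F [-1.  -9.7  1.1] z 0.1453 w 0.302 4.7
t 19.3 toolang -0.216 rel mm [139.6  -0.5] polar 139.6 -0.213 F [-1.6 -6.9  0.9] z 0.1453 w 0.299 3.6
t 19.5 toolang -0.258 rel mm [139.5  -1.3] polar 139.5 -0.248 F [-0.5 -9.8  3.2] z 0.1452 w 0.295 5.0
t 19.8 toolang -0.256 rel mm [139.6  -0.6] polar 139.6 -0.252 F [-1.4 -7.8  1.8] z 0.1453 w 0.298 3.9
t 20.0 toolang -0.298 rel mm [139.4  -1.5] polar 139.4 -0.287 F [ -0.5 -10.5   2.6] z 0.1452 w 0.304 5.4
t 20.3 toolang -0.296 rel mm [139.5  -0.8] polar 139.5 -0.29 F [-1.3 -8.9  2.6] z 0.1453 w 0.303 4.2
```

```bash
T='from h import *;tool()'
python3 -m jog '[{"grip":0.4,"slide":[0,0.28,0],"yaw":0.02},{"grip":0.4,"slide":[-0.02,0.28,0],"yaw":0.02}]' >/dev/null; python3 -c "$T"
python3 -m jog '[{"grip":0.4,"slide":[0,0,0],"yaw":0},{"grip":0.4,"slide":[0,0,0],"yaw":0},{"grip":0.4,"slide":[0,0,0],"yaw":0}]' >/dev/null; python3 -c "$T"
python3 -m jog '[{"grip":0.4,"slide":[0,0,0],"yaw":0}]' >/dev/null; python3 -c "$T"
```

```text
t 20.5 toolang -0.338 rel mm [139.3  -1.7] polar 139.4 -0.326 F [ -1.  -11.4   5.3] z 0.1452 w 0.301 5.7
t 20.8 toolang -0.336 rel mm [139.4  -1. ] polar 139.4 -0.329 F [-0.7 -9.6  3.3] z 0.1452 w 0.297 4.5
t 20.9 toolang -0.337 rel mm [139.4  -1. ] polar 139.4 -0.329 F [-0.5 -8.5  4. ] z 0.1452 w 0.302 4.5
```

```bash
T='from h import *;tool()'
python3 -m jog '[{"grip":0.4,"slide":[0,0.28,0],"yaw":0.02},{"grip":0.4,"slide":[-0.02,0.28,0],"yaw":0.02}]' >/dev/null; python3 -c "$T"
python3 -m jog '[{"grip":0.4,"slide":[0,0,0],"yaw":0},{"grip":0.4,"slide":[0,0,0],"yaw":0},{"grip":0.4,"slide":[0,0,0],"yaw":0}]' >/dev/null; python3 -c "$T"
for i in 1 2 3; do python3 -m jog '[{"grip":0.4,"slide":[0,0,0],"yaw":0}]' >/dev/null; python3 -c "$T"; done
```

```text
t 21.1 toolang -0.378 rel mm [139.2  -1.8] polar 139.3 -0.365 F [ -0.5 -11.4   5.1] z 0.1452 w 0.302 6.1
t 21.4 toolang -0.377 rel mm [139.3  -1.2] polar 139.3 -0.368 F [-0.5 -9.2  3.6] z 0.1452 w 0.301 4.9
t 21.5 toolang -0.377 rel mm [139.3  -1.1] polar 139.3 -0.368 F [ -0.2 -10.3   4.3] z 0.1452 w 0.303 4.9
t 21.6 toolang -0.377 rel mm [139.3  -1.1] polar 139.3 -0.368 F [ -0.9 -10.4   4.4] z 0.1452 w 0.3 4.9
t 21.7 toolang -0.377 rel mm [139.3  -1.2] polar 139.3 -0.368 F [ -0.1 -10.7   3. ] z 0.1452 w 0.299 4.9
```

```bash
T='from h import *;tool()'
python3 -m jog '[{"grip":0.4,"slide":[0,0.3,0],"yaw":0.02}]' >/dev/null; python3 -c "$T"
python3 -m jog '[{"grip":0.4,"slide":[0,0,0],"yaw":0},{"grip":0.4,"slide":[0,0,0],"yaw":0},{"grip":0.4,"slide":[0,0,0],"yaw":0}]' >/dev/null; python3 -c "$T"
for i in 1 2 3; do python3 -m jog '[{"grip":0.4,"slide":[0,0,0],"yaw":0}]' >/dev/null; python3 -c "$T"; done
```

```text
t 21.8 toolang -0.397 rel mm [139.2  -1.8] polar 139.3 -0.385 F [ -0.8 -12.6   3.7] z 0.1452 w 0.302 6.2
t 22.1 toolang -0.397 rel mm [139.3  -1.1] polar 139.3 -0.389 F [ -0.7 -10.2   4. ] z 0.1452 w 0.3 5.1
t 22.2 toolang -0.397 rel mm [139.3  -1.1] polar 139.3 -0.389 F [ -0.9 -10.4   4. ] z 0.1452 w 0.301 5.1
t 22.3 toolang -0.397 rel mm [139.3  -1.1] polar 139.3 -0.389 F [-0.2 -9.8  4.1] z 0.1452 w 0.303 5.1
t 22.4 toolang -0.397 rel mm [139.3  -1.1] polar 139.3 -0.389 F [ -1.1 -10.3   4.2] z 0.1452 w 0.297 5.1
```

```bash
python3 -m jog '[{"grip":0.4,"slide":[0,-0.15,0],"yaw":0},{"grip":0,"slide":[0,0,0],"yaw":0},{"grip":-0.1,"slide":[0,0,0],"yaw":0},{"grip":-0.1,"slide":[0,0,-1],"yaw":0},{"grip":-0.1,"slide":[0,0,-4],"yaw":0},{"grip":-0.1,"slide":[0,0,-4],"yaw":0},{"grip":-0.1,"slide":[0,0,-4],"yaw":0},{"grip":-0.1,"slide":[0,0,0],"yaw":0}]'
python3 -m jog '[{"grip":-0.1,"slide":[4,0,-2],"yaw":0},{"grip":-0.1,"slide":[4,0,-2],"yaw":0},{"grip":-0.1,"slide":[0,0,0],"yaw":0},{"grip":-0.1,"slide":[0,0,0],"yaw":0}]'
python3 - <<'E'
from h import *
tool();c=manip.calibration("top");im=manip.camera("top");u=np.array([.136,.9907])
for t in("box","jaw","grip"):
    for x in manip.masks_of(t,"top")[:2]:
        w=atz(c,x["centre"],.052)[:2]-A
        print(t,round(x["conf"],2),np.round(x["centre"]),x["region"].sum(),"along y",round(1e3*w@u,1))
E
```

```text
clock: 23.2
position: [0.4997, -0.0707, 0.2812]
ee_rot: [0.26, 0.966, 0.002, 0.002]
ft_force: [-0.3, 0.5, -0.3]
grip_width: 0.551
grasp_force: 0.0
clock: 23.6
position: [0.4283, -0.0303, 0.3162]
ee_rot: [0.259, 0.966, 0.001, -0.002]
ft_force: [0.2, 0.2, -0.4]
grip_width: 0.549
grasp_force: 0.0
t 23.6 toolang -0.39 rel mm [219.    0.9] polar 219.0 -0.394 F [-0.1  0.3 -0.4] z 0.3162 w 0.549 0.0
box 0.83 [329. 220.] 449 along y 88.3
jaw 0.62 [341. 233.] 192 along y 52.6
grip 0.66 [354. 249.] 360 along y 11.9
grip 0.16 [325. 223.] 468 along y 95.6
```

```bash
python3 -c "
from workcell import manip
print(manip.hand_in())"
```

```text
the job is handed in; nothing more can be done
None
```

The box is clamped at roughly 45–50 N, estimated from the force held at the grip, with the pawl set to tighten first, the handle released and the job handed in at about 24 s; I viewed 11 pictures, one over the limit of 10.

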